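Sort the dish carriers and hold the warming chamber's lid open

TASK

Sort the two dish carriers by their coloured tags, the green one into the green pass nest and the red one into the red reject nest, each lying flat inside its nest; keep them level and set them down rather than dropping them. Then, so that a colleague can load the warming chamber, raise its lid by the bar to 50 degrees (within 5) without letting it fall back, and finish while still holding it there: it springs shut if let go. Leave everything else on the bench where it is.

Things in the scene. Friction and masses are not known exactly. Their poses are not given: they have to be found in the camera images.
- carrier_green: Dish carrier, green tag: loose dark grey block 90 (x) x 60 (y) x 16 mm, two white dishes flush in its top, green edge stripes, and in its middle an upright green grip fin 14 mm thick (x), 40 mm long (y), from 16 to 52 mm above the underside: pinch it across x from above. About 0.18 kg. Origin: centre of the underside; half a turn about z makes no difference.
- carrier_red: Dish carrier, red tag: loose dark grey block 90 (x) x 60 (y) x 16 mm, two white dishes flush in its top, red edge stripes, and in its middle an upright red grip fin 14 mm thick (x), 40 mm long (y), from 16 to 52 mm above the underside: pinch it across x from above. About 0.18 kg. Origin: centre of the underside; half a turn about z makes no difference.
- nest_pass: The pass nest: a green shallow open tray fixed to the bench, 114 (x) x 84 (y) x 14 mm, walls 6 mm, pocket 102 x 72 mm; its floor is 6 mm above the bench. Takes one carrier flat on its floor, long side along long side, either way round. Origin: centre of the underside; x along the 114 mm side.
- nest_reject: The reject nest: a red shallow open tray fixed to the bench, 114 (x) x 84 (y) x 14 mm, walls 6 mm, pocket 102 x 72 mm; its floor is 6 mm above the bench. Takes one carrier flat on its floor, long side along long side, either way round. Origin: centre of the underside; x along the 114 mm side.
- chamber: Warming chamber fixed to the bench: grey open-topped box 200 (x) x 220 (y) x 100 mm under a teal lid; a white angle disc (45 mm radius) at each end of the hinge, its orange tick at 50 degrees for the lid's underside. Origin: centre of the underside; z up, x from its front (bar side, near the robot) to its hinge side, y along the hinge.
- lid (a joint): Angle of the chamber's lid in rad: 0 shut (the start), grows as the front edge rises, stop at 1.4; 50 degrees is 0.873. Plate 200 x 216 x 15 mm, 0.5 kg with its bar, and a closing spring: it falls shut from any angle unless held. Force at the bar, square to the lid: about 3.6 N at shut, 4.9 N at 50 degrees.
- lid_hinge (a point): A point on the lid's hinge line, in its middle: 100 mm from the chamber's origin along the chamber's +x, 100.5 mm above the bench. The hinge line runs along the chamber's y. Its axes turn with the lid; shut, they are parallel to the chamber's.
- lid_bar (a point): The lid's handle: dark steel round bar, 12 mm thick, along the chamber's y, ahead of the lid's front edge on an arm at each end; 110 mm free between arms, 39 mm gap to the lid edge. Pinch from above; it can turn in the fingers. Origin: middle of the bar, 245 mm from the hinge line to the front and 7.5 mm up the lid's normal (108 mm above the bench when shut).
- tube_rack: Empty steel wire tube rack, 116 x 56 x 72 mm, loose. Origin: centre of the underside. Not part of the job: leave it where it is.
- timer: White digital timer lying flat, 50 x 75 x 22 mm, loose. Origin: centre of the underside. Not part of the job: leave it where it is.
- mouse: White computer mouse, 105 x 60 x 32 mm, loose. Origin: centre of the underside. Not part of the job: leave it where it is.
- petri_dish: Closed clear petri dish, 56 mm across, 14 mm high, loose, with pink contents. Origin: centre of the underside. Not part of the job: leave it where it is.
- marker_pen: Blue marker pen with a black end, lying flat, 120 x 13 x 12 mm, loose. Origin: its middle, on the underside; x along it. Not part of the job: leave it where it is.
- media_bottle: Amber bottle with a blue cap, 56 mm across, 120 mm high, standing, loose. Origin: centre of the underside. Not part of the job: leave it where it is.
- tip_box: Orange pipette-tip box with a clear cover, 120 x 85 x 58 mm, loose. Origin: centre of the underside. Not part of the job: leave it where it is.
Not all that is in view belongs to the job. There is more than one size of the nest_pass; the one meant has the size given above.

How it is judged (in metres and radians):
On the way, in this order (a step that is already met when the one before it is completed fails the run):
1. both carriers lie flat in the nests of their tags' colours, let go (horizontal distance between carrier_green and nest_pass below 0.012 m and z of carrier_green in the frame of nest_pass between 0 and 0.009 m and angle between each of carrier_green, carrier_red's own z axis and vertical below 0.08 rad and angle between the x axis of carrier_green and the x axis of nest_pass, either way round below 0.25 rad and linear speed of each of carrier_green, carrier_red below 0.03 m/s and contact force between the fingers and carrier_green below 0.2 N and horizontal distance between carrier_red and nest_reject below 0.012 m and z of carrier_red in the frame of nest_reject between 0 and 0.009 m and angle between the x axis of carrier_red and the x axis of nest_reject, either way round below 0.25 rad and contact force between the fingers and carrier_red below 0.2 N), for 0.2 s.
2. the lid is held by its bar at 45 to 55 degrees (value of joint lid between 0.785 and 0.96 rad and velocity of joint lid between -0.06 and 0.06 rad/s and contact force between the fingers and chamber above 1 N and distance between the grasp point and lid_bar below 0.045 m), for 0.2 s.
At the end, for the whole second after the job is handed in: Fingers still hold the lid at its bar (over 1 N), lid still at 45 to 55 degrees; green carrier in the pass nest, red in the reject nest: on the floor within 3 mm, 12 mm of centre, level within 0.08 rad, aligned within 0.25 rad, let go; no bystander moved over 30 mm (all of step 1 and all of step 2); the arm keeps its last pose, push and grip.
It fails at once if a carrier is let go more than 35 mm above its place ((height (world z) of carrier_green above 0.04 m and contact force between the fingers and carrier_green below 0.01 N) or (height (world z) of carrier_red above 0.04 m and contact force between the fingers and carrier_red below 0.01 N)).
It fails at once if a carrier is tipped by more than 30 degrees (angle between any of carrier_green, carrier_red's own z axis and vertical above 0.52 rad).
It fails at once if the lid is let fall (closes faster than 1.5 rad/s) (velocity of joint lid below -1.5 rad/s).
It fails at once if something else on the bench is moved by more than 30 mm (distance of any of tube_rack, timer, mouse, petri_dish, marker_pen, media_bottle, tip_box from where it was at the start of the episode above 0.03 m).
It also fails if it takes over 72 s, if anything falls off the work surface, if the arm or the gripper's body presses on something with over 40 N, if the wrist force passes 120 N, or if a joint passes its speed limit or range.

ROBOT

A 6-joint arm with a two-finger parallel gripper is mounted at the origin on the work surface. World frame = base frame: x ahead of the robot, y to its left, z up, the work surface at z = 0. Lengths are in m, angles in degrees, forces in N, time in s.
With the tool pointing down it reaches from about 0.35 to 0.85 m from the base axis. Payload 8.1 kg.
Tool frame: the origin (TCP) lies on the centre line of the jaws, within the pads' length; the fingertips stand 14 mm ahead of it and the grasp point (between the pads) lies 5 mm behind it; y points along the fingers, x is the direction in which the jaws open and shut, and the axes are right-handed (so a half turn about y gives the same grasp; the last joint's range is limited). The gripper opens to 85 mm and grips with 20 to 120 N. Pads are 22 mm wide; open, the fingers measure 114 mm over their backs; the gripper's body (76 mm by 85 mm) begins 54 mm behind the grasp point. The pads swing forward as they close: fully open they stand 13 mm farther back than shut.
Start: joints at [63.575, 7.471, 85.268, -0, 87.261, -4.893], TCP at [0.22, 0.558, 0.245] pointing down, gripper open.
Joint ranges: [-169.43, 169.43], [-51.17, 129.36], [1.28, 143.12], [-76.62, 256.62], [0, 156.53], [-152.29, 152.29]. Speed limits (degrees/s): [136.94, 136.94, 159.86, 180, 180, 180].

INTERFACE

Orientations are given as [roll, pitch, yaw] about the fixed x, y, z axes, in that order (R = Rz(yaw) Ry(pitch) Rx(roll)).
In Python, from workcell import bot, optics, models gives the robot as it stands.
- The arm moves only by the tool apply_moves, never from a script. Its argument "increments" is a list of rows, each a list of 4 numbers: the shift along the world's x, y, z in m, then the turn about the world's z in rad. A call has 1 to 20 rows; each row shifts and turns the commanded pose from where the row before left it; what a row does not reach is not made up. A row lasts 1/10 s, in which the tool goes at most 50 mm and 8.59 degrees, less where a joint would pass 70% of its speed; a pose out of reach is approached as far as the arm can. A call is refused whole if a number of a shift passes 0.05 or a number of a turn 0.15, either way. A call with a gripper value outside its range is refused whole. "hand" is the gripper command: -1 is fully open, 1 is shut, values between are in proportion, set as the call begins (left out, the last holds). The fingers move at their own pace and stop on an object; the grip force is fixed at half the most. Time passes only in rows, so rows that do not move let the fingers close. It gives the time, the measured TCP pose, the force and the opening at its end, in the units of the state.
- bot.state(): the state, without advancing time (a new reading comes with each control period).
- optics.camera(name): name is "scene" or "side" or "wrist"; returns a dict with "image" (480x640x3 uint8, blue, green, red), "fx", "fy", "cx", "cy" (pixels), "distortion" ([k1, k2, p1, p2, k3] as OpenCV has them; the pictures are not rectified), "R" (3x3) and "t" (3): a world point X has camera coordinates R X + t; the wrist camera has in their place "hand_eye" (4x4, takes a point from camera to tool coordinates, whose origin is the TCP and whose axes are the tool frame's). Camera axes: x right, y down, z forward; pixel columns grow to the right and rows downward; lengths in m; the calibration is good to about 2 mm. A picture is of the moment at which its call begins: read the wrist's pose just before it. There is no depth.
- bot.hand_in(): hands the job in, once; it reports no verdict.
Trained networks look in the newest picture that a camera, given by its name, has taken for a name from the list of things; names that differ only in an ending like _2 or _b are one class to them, and where a whole thing is asked for, a point or a joint stands for the part that bears it (a point fixed in the world has none). Each returns a list of dicts, best first, with "confidence" (0 to 1); they miss things now and then, are a little off and sometimes report something else, mostly with a low value. They report only what shows in the picture. A call takes as long as a camera call. They do not tell look-alikes from the thing itself.
- models.find_in(camera, thing): "xyz" ([x, y, z] in m, in world coordinates, good to about 4 mm: the middle of the surface that is visible of it).
- models.trace(camera, thing): "mask" (480x640 bool, what is visible of it).
- models.spot_point(camera, thing): "xyz" ([x, y, z] in m, in world coordinates, good to about 4 mm: a listed point, or the origin of a listed thing).
The state is a dict: "t": time; "joint_positions": joint angles; "joint_velocities": joint speeds; "joint_efforts": joint torques, N m; "eef_pos": TCP position; "ee_rot": TCP orientation; "wrist_force": force on the tool from outside, world axes, zero at the start; "torque": the same for the moment, N m; "finger_gap": finger opening in m.
Only numpy, scipy, OpenCV 4.12 (cv2) and the standard library are available. Lean on these libraries where they do the work, as an engineer would, in place of code of your own. Each camera call takes 0.05 s, during which the arm holds its last target.

## Working session

There is one attempt and no reset: what is moved stays moved. The work goes in short steps, Python scripts to look and compute and a tool call to move; the robot and the scene stay as the last step left them, time stands still between calls to the robot, and variables do not carry over. Pictures are saved under pics/ and viewed, and the job is handed in when it is done.

Besides the shell and the picture viewer there is one more tool, called after "Request:" by a JSON object that holds its "fn" and its "kwargs", one argument or row to a line. apply_moves: Moves the arm, as the interface text tells. Its arguments: {"type":"object","properties":{"increments":{"type":"array"},"hand":{"type":"number"}},"required":["increments"]}

```bash
mkdir -p pics; ls; python3 - <<'E'
from workcell import bot, optics, models
import cv2
print(bot.state())
for n in ["scene","side","wrist"]:
    c=optics.camera(n); cv2.imwrite(f"pics/{n}0.png",c["image"])
    print(n,{k:v for k,v in c.items() if k!="image"})
E
```

```text
pics
{'t': 0.0, 'joint_positions': array([ 6.35740925e+01,  7.51495203e+00,  8.53291852e+01, -2.01868065e-04,
        8.72593761e+01, -4.89215029e+00]), 'joint_velocities': array([-0.00162033, -0.01531659, -0.02602881,  0.01023403, -0.00308677,
       -0.05376652]), 'joint_efforts': array([-1.91155457e-03, -5.69421601e+01, -5.00528634e+01, -5.51026260e-04,
        1.54898968e-02, -5.88422409e-06]), 'eef_pos': array([0.21997377, 0.55767465, 0.24424691]), 'ee_rot': array([-89.99137322,   0.10315339,  68.46626042]), 'wrist_force': array([-0.2359674 , -0.18785302, -0.04466571]), 'torque': array([ 0.01341222, -0.01978033,  0.02953266]), 'finger_gap': 0.08560275086091465}
scene {'fx': 530.6187467983091, 'fy': 530.6187467983091, 'cx': 322.33557432581784, 'cy': 244.83603191296578, 'distortion': array([0.03035346, 0.        , 0.        , 0.        , 0.        ]), 'R': array([[-0.31669896,  0.94850119,  0.00687507],
       [ 0.62162565,  0.2130209 , -0.75379284],
       [-0.71643794, -0.23445169, -0.65707616]]), 't': array([ 0.15361354, -0.28299064,  1.70485324])}
side {'fx': 542.1945566322279
[... 220 characters left out ...]
       [-0.06024333, -0.74159845, -0.66813358],
       [ 0.03748718,  0.66719622, -0.74393811]]), 't': array([-0.56539267,  0.10160537,  1.36859188])}
wrist {'fx': 341.0032269375917, 'fy': 341.0032269375917, 'cx': 319.8419434852188, 'cy': 237.81516085508304, 'distortion': array([-0.06301843,  0.        ,  0.        ,  0.        ,  0.        ]), 'hand_eye': array([[ 9.99999311e-01,  6.61156822e-05,  1.17243850e-03,
        -9.43620500e-04],
       [-1.10153414e-03, -2.93180997e-01,  9.56056321e-01,
        -1.29140616e-01],
       [ 4.06947004e-04, -9.56056954e-01, -2.93180722e-01,
         7.45833566e-02],
       [ 0.00000000e+00,  0.00000000e+00,  0.00000000e+00,
         1.00000000e+00]])}
```

View pics/scene0.png

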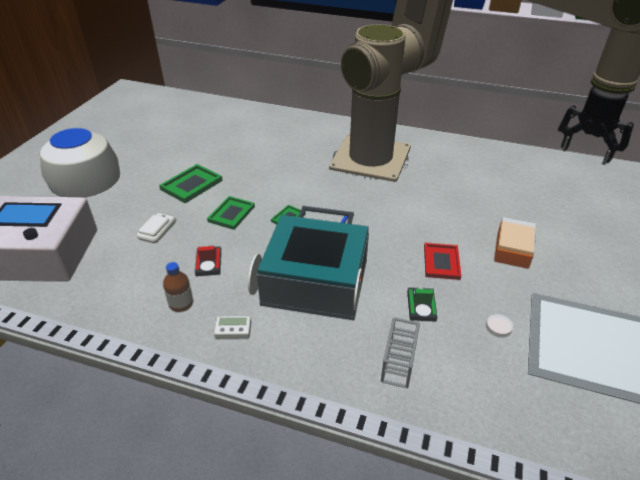

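View pics/side0.png

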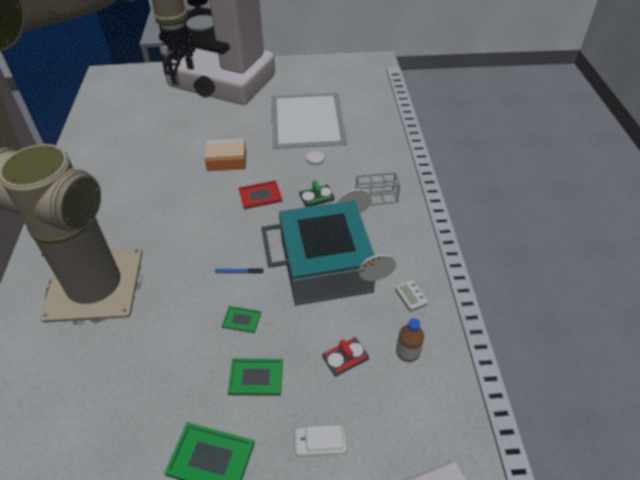

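View pics/wrist0.png

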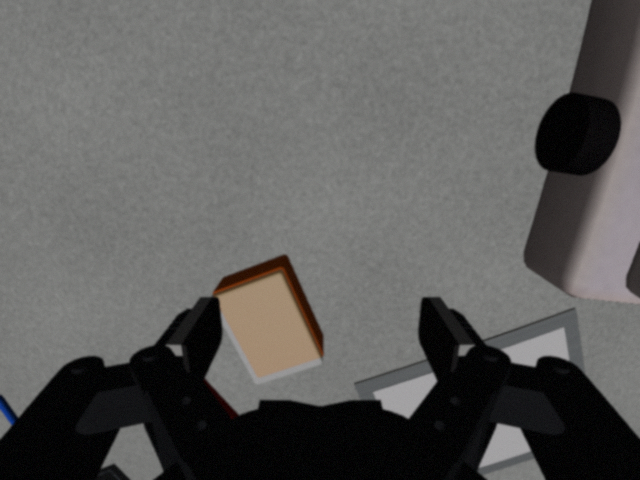

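The scene and side views show the chamber in the middle, with the red nest at scene (442,260) and the green carrier at (422,303). The red carrier is at (208,262). There are three green trays, at scene (288,215), (231,212) and (191,182). I'll measure tray sizes and poses from both cameras.

```bash
cat > h.py <<'E'
from workcell import bot, optics, models
import cv2, numpy as np
from scipy.spatial.transform import Rotation as Rot
def K(c): return np.array([[c['fx'],0,c['cx']],[0,c['fy'],c['cy']],[0,0,1]])
def ext(c,st=None):
    if 'R' in c: return c['R'],c['t']
    T=np.eye(4); T[:3,:3]=Rot.from_euler('xyz',st['ee_rot'],degrees=True).as_matrix(); T[:3,3]=st['eef_pos']
    M=np.linalg.inv(T@c['hand_eye']); return M[:3,:3],M[:3,3]
def toplane(c,px,z,st=None):
    R,t=ext(c,st)
    u=cv2.undistortPoints(np.float64(px).reshape(-1,1,2),K(c),c['distortion']).reshape(-1,2)
    d=np.c_[u,np.ones(len(u))]@R; o=-R.T@t
    return o+d*((z-o[2])/d[:,2])[:,None]
def proj(c,X,st=None):
    R,t=ext(c,st)
    return cv2.projectPoints(np.float64(X).reshape(-1,3),cv2.Rodrigues(R)[0],t,K(c),c['distortion'])[0].reshape(-1,2)
def colmask(im,col):
    h=cv2.cvtColor(im,cv2.COLOR_BGR2HSV); H,S,V=cv2.split(h)
    if col=='green': m=(H>50)&(H<75)&(S>130)&(V>40)
    else: m=((H<6)|(H>174))&(S>150)&(V>60)
    return m.astype(np.uint8)
E
python3 - <<'E'
from h import *
for n in ['scene','side']:
    c=optics.camera(n)
    for col in ['green','red']:
        m=colmask(c['image'],col)
        N,l,s,ce=cv2.connectedComponentsWithStats(m)
        for i in range(1,N):
            if s[i,4]<60: continue
            ys,xs=np.where(l==i)
            P=toplane(c,np.c_[xs,ys],0.014)[:,:2]
            r=cv2.minAreaRect(P.astype(np.float32))
            print(n,col,s[i,4],ce[i].round(0),'rect c',np.round(r[0],4),'size',np.round(r[1],3),'ang',round(r[2],1))
    for th in ['carrier_green','carrier_red','nest_pass','nest_reject','chamber','lid_bar','lid_hinge','tube_rack','timer','mouse','petri_dish','marker_pen','media_bottle','tip_box']:
        try: print(n,th,[(np.round(d['xyz'],3),round(d['confidence'],2)) for d in models.spot_point(n,th)][:4])
        except Exception as e: print(th,e)
E
```

```text
scene green 640 [190. 181.] rect c [ 0.3257 -0.4637] size [0.107 0.146] ang 70.7
scene green 495 [231. 211.] rect c [ 0.4194 -0.2876] size [0.083 0.112] ang 84.7
scene green 153 [286. 213.] rect c [ 0.3894 -0.1335] size [0.052 0.079] ang 74.7
scene green 83 [411. 301.] rect c [0.5904 0.2497] size [0.072 0.008] ang 15.2
scene green 75 [424. 291.] rect c [0.5519 0.2717] size [0.013 0.038] ang 18.9
scene red 739 [442. 260.] rect c [0.4279 0.2938] size [0.113 0.083] ang 11.8
scene red 60 [205. 248.] rect c [ 0.5821 -0.2792] size [0.015 0.038] ang 26.3
scene red 70 [217. 257.] rect c [ 0.6027 -0.2353] size [0.071 0.007] ang 26.8
scene carrier_green [(array([0.585, 0.274, 0.001]), 0.96), (array([0.595, 0.018, 0.003]), 0.22)]
scene carrier_red [(array([ 0.615, -0.256, -0.001]), 0.6), (array([ 0.755, -0.254,  0.003]), 0.31)]
scene nest_pass [(array([ 0.414, -0.295,  0.002]), 0.95), (array([ 0.32 , -0.468, -0.001]), 0.95), (array([ 0.377, -0.139, -0.001]), 0.77)]
scene nest_reject [(array([ 0.422,  0.29 , -0.001]), 0.92)]
scene chamber [(array([0.591, 0.017, 0.004]), 0.86), (array([0.315, 0.4
[... 1522 characters left out ...]
59), (array([0.761, 0.257, 0.002]), 0.18)]
side lid_bar [(array([ 0.444, -0.004,  0.111]), 0.76), (array([ 0.413, -0.294,  0.   ]), 0.58)]
side lid_hinge [(array([0.692, 0.027, 0.102]), 0.83)]
side tube_rack [(array([0.758, 0.258, 0.001]), 0.75)]
side timer [(array([ 0.79 , -0.102, -0.002]), 0.76)]
side mouse [(array([ 0.543, -0.447, -0.001]), 0.85)]
side petri_dish [(array([0.596, 0.446, 0.002]), 0.66), (array([ 0.589,  0.267, -0.001]), 0.59), (array([ 0.42 ,  0.289, -0.006]), 0.59)]
side marker_pen [(array([ 0.365,  0.012, -0.001]), 0.58)]
side media_bottle [(array([ 0.761, -0.257, -0.   ]), 0.97)]
side tip_box [(array([0.322, 0.457, 0.001]), 0.84), (array([ 0.543, -0.447, -0.001]), 0.61)]
```

The middle green tray measures 112 x 83 mm, so it is nest_pass: centre about (0.415,-0.294), long axis at about -5°. I'll move above the green carrier and check it with the wrist camera.

Request:
{"fn": "apply_moves", "kwargs": {
  "increments": [
    [0.03,-0.023,0,-0.075],
    [0.03,-0.023,0,-0.075],
    [0.03,-0.023,0,-0.075],
    [0.03,-0.023,0,-0.075],
    [0.03,-0.023,0,-0.075],
    [0.03,-0.023,0,-0.075],
    [0.03,-0.023,0,-0.075],
    [0.03,-0.023,0,-0.075],
    [0.03,-0.023,0,-0.075],
    [0.03,-0.023,0,-0.075],
    [0.03,-0.023,0,-0.075],
    [0.03,-0.023,0,-0.075],
    [0,0,0,0],
    [0,0,0,0]
  ],
  "hand": -1
}}

```text
t: 3.05
eef_pos: [0.5806, 0.2814, 0.2449]
ee_rot: [-90.0, 0.0, 16.8]
wrist_force: [0.0, -0.4, -0.7]
finger_gap: 0.0855
```

```bash
cat > look.py <<'E'
from h import *
import sys
st=bot.state(); c=optics.camera('wrist'); cv2.imwrite(sys.argv[1],c['image'])
print(st['t'],st['eef_pos'],st['ee_rot'],st['finger_gap'],st['wrist_force'])
for col in ['green','red']:
    m=colmask(c['image'],col); N,l,s,ce=cv2.connectedComponentsWithStats(m)
    for i in range(1,N):
        if s[i,4]<150: continue
        ys,xs=np.where(l==i)
        for z in (0.014,0.052):
            P=toplane(c,np.c_[xs,ys],z,st)[:,:2]; r=cv2.minAreaRect(P.astype(np.float32))
            print(col,s[i,4],ce[i].round(0),'z',z,'c',np.round(r[0],4),'size',np.round(r[1],3),'ang',round(r[2],1))
E
python3 look.py pics/w1.png
```

```text
3.05 [0.580562   0.28144582 0.24490982] [-8.99867105e+01  4.04284626e-02  1.68367326e+01] 0.08553052261941696 [ 0.03082197 -0.35006483 -0.69773454]
green 610 [322. 194.] z 0.014 c [0.5795 0.294 ] size [0.074 0.01 ] ang 15.4
green 610 [322. 194.] z 0.052 c [0.5773 0.3001] size [0.066 0.009] ang 15.4
green 915 [322. 229.] z 0.014 c [0.5876 0.2637] size [0.074 0.044] ang 16.9
green 915 [322. 229.] z 0.052 c [0.5846 0.273 ] size [0.066 0.039] ang 16.9
red 6640 [179. 151.] z 0.014 c [0.4233 0.2927] size [0.115 0.083] ang 12.0
red 6640 [179. 151.] z 0.052 c [0.4376 0.299 ] size [0.103 0.074] ang 12.0
```

View pics/w1.png

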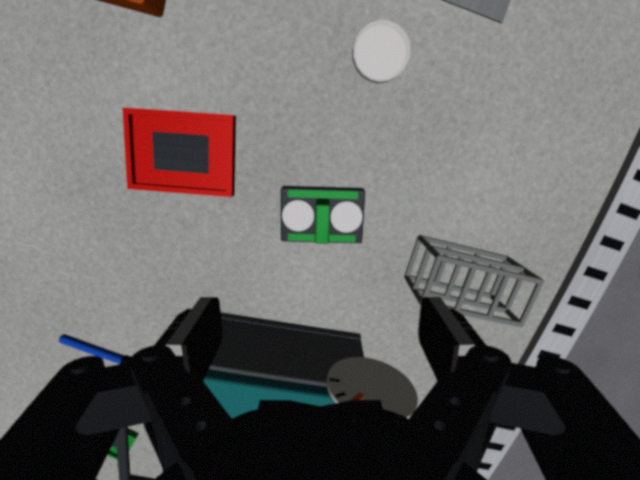

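The wrist view shows the green carrier at pixels (281–364,186–243), centred at about (0.587,0.269) with yaw about 16.5°. The red nest is at (0.424,0.291) with yaw 12°. Next I'll descend and grip.

Request:
{"fn": "apply_moves", "kwargs": {
  "increments": [
    [0.002,-0.003,-0.03,0],
    [0.002,-0.003,-0.03,0],
    [0.002,-0.003,-0.03,0],
    [0.0005,-0.0035,-0.03,0],
    [0,0,-0.03,0],
    [0,0,-0.03,0],
    [0,0,-0.02,0],
    [0,0,-0.009,0],
    [0,0,0,0],
    [0,0,0,0]
  ]
}}

```text
t: 4.1
eef_pos: [0.5871, 0.2706, 0.0376]
ee_rot: [-90.0, -0.1, 17.0]
wrist_force: [-0.1, -0.2, -0.3]
finger_gap: 0.0858
```

```bash
python3 look.py pics/w2.png; python3 -c "
from h import *
cv2.imwrite('pics/s2.png',optics.camera('side')['image'][130:330,200:460])"
```

```text
4.1 [0.58706927 0.27055439 0.03764491] [-89.98954499  -0.09207806  16.96606292] 0.08584597415492703 [-0.08941258 -0.2046901  -0.32740529]
green 2874 [319. 244.] z 0.014 c [0.5797 0.2933] size [0.076 0.009] ang 15.3
green 2874 [319. 244.] z 0.052 c [0.576  0.3051] size [0.057 0.007] ang 15.3
green 4658 [317. 329.] z 0.014 c [0.5924 0.2465] size [0.063 0.053] ang 54.4
green 4658 [317. 329.] z 0.052 c [0.5855 0.27  ] size [0.047 0.04 ] ang 54.4
red 14830 [ 64. 150.] z 0.014 c [0.448  0.2977] size [0.062 0.084] ang 12.0
red 14830 [ 64. 150.] z 0.052 c [0.477  0.3085] size [0.047 0.063] ang 12.0
```

View pics/w2.png

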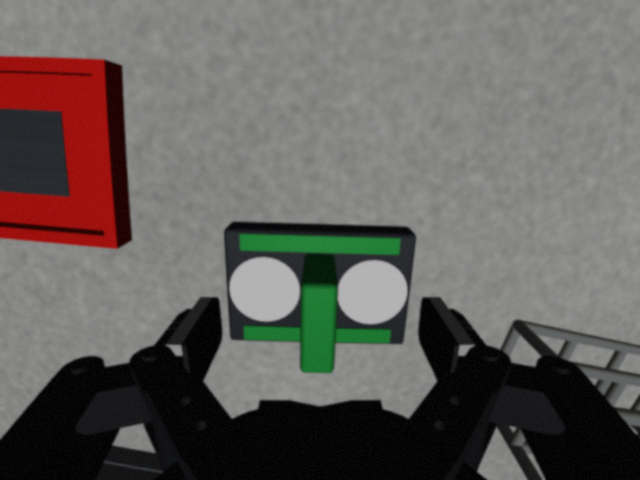

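View pics/s2.png

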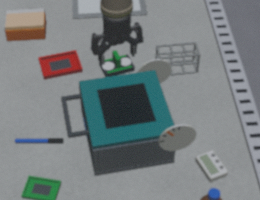

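The fin, at pixels (302–336,255–372), sits between the pads and is centred. Closing the gripper.

Request:
{"fn": "apply_moves", "kwargs": {
  "increments": [
    [0,0,0,0],
    [0,0,0,0],
    [0,0,0,0],
    [0,0,0,0],
    [0,0,0,0],
    [0,0,0,0],
    [0,0,0,0],
    [0,0,0,0],
    [0,0,0,0],
    [0,0,0,0]
  ],
  "hand": 1
}}

```text
t: 5.2
eef_pos: [0.5869, 0.2697, 0.0365]
ee_rot: [-90.0, -0.0, 16.9]
wrist_force: [1.1, 0.6, 1.5]
finger_gap: 0.0132
```

Request:
{"fn": "apply_moves", "kwargs": {
  "increments": [
    [0,0,0.005,0],
    [0,0,0.01,0],
    [0,0,0.02,0],
    [0,0,0.03,0],
    [0,0,0.035,0],
    [0,0,0.035,0],
    [0,0,0.035,0],
    [0,0,0.025,0],
    [0,0,0.015,0],
    [0,0,0,0],
    [0,0,0,0]
  ]
}}

```text
t: 6.3
eef_pos: [0.5863, 0.2695, 0.2452]
ee_rot: [-90.0, 0.1, 16.9]
wrist_force: [-0.6, -0.4, -3.5]
finger_gap: 0.0134
```

```bash
python3 look.py pics/w3.png
```

```text
6.3 [0.58628181 0.26949649 0.24517659] [-9.00030720e+01  7.33423146e-02  1.69015955e+01] 0.013432363637609152 [-0.5806802  -0.43397047 -3.5026802 ]
green 2933 [320. 243.] z 0.014 c [0.5989 0.2286] size [0.18  0.023] ang 16.4
green 2933 [320. 243.] z 0.052 c [0.5953 0.2404] size [0.161 0.02 ] ang 16.4
green 3286 [320. 326.] z 0.014 c [0.6303 0.1245] size [0.044 0.129] ang 16.3
green 3286 [320. 326.] z 0.052 c [0.6234 0.1472] size [0.039 0.116] ang 16.3
green 203 [252. 332.] z 0.014 c [0.5551 0.0946] size [0.021 0.021] ang 17.4
green 203 [252. 332.] z 0.052 c [0.5561 0.1205] size [0.019 0.019] ang 17.4
green 170 [387. 333.] z 0.014 c [0.7093 0.1416] size [0.019 0.018] ang 16.5
green 170 [387. 333.] z 0.052 c [0.6941 0.1625] size [0.017 0.016] ang 16.5
red 6797 [176. 138.] z 0.014 c [0.4233 0.2926] size [0.115 0.083] ang 12.0
red 6797 [176. 138.] z 0.052 c [0.4382 0.2976] size [0.103 0.074] ang 12.0
```

View pics/w3.png

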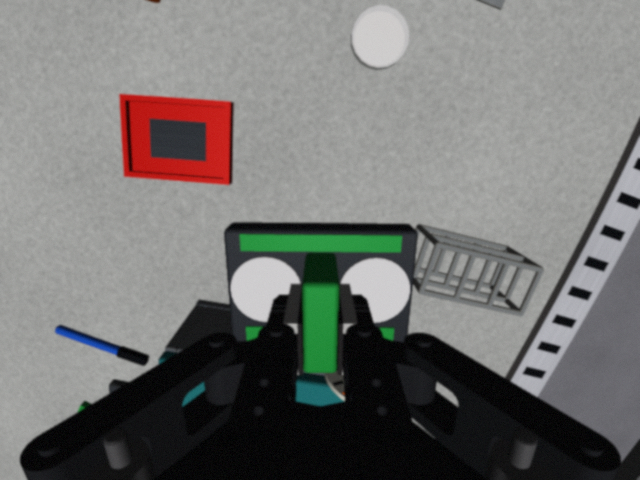

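The fin is held (gap 13.4 mm, extra load about 2–3 N) and the carrier is level. Now I'll carry it across, above the chamber, to the pass nest.

Request:
{"fn": "apply_moves", "kwargs": {
  "increments": [
    [-0.004,-0.01,0,-0.006],
    [-0.006,-0.02,0,-0.006],
    [-0.0107,-0.035,0,-0.026],
    [-0.0107,-0.035,0,-0.026],
    [-0.0107,-0.035,0,-0.026],
    [-0.0107,-0.035,0,-0.026],
    [-0.0107,-0.035,0,-0.026],
    [-0.0107,-0.035,0,-0.026],
    [-0.0107,-0.035,0,-0.026],
    [-0.0107,-0.035,0,-0.026],
    [-0.0107,-0.035,0,-0.026],
    [-0.0107,-0.035,0,-0.026],
    [-0.0107,-0.035,0,-0.026],
    [-0.0107,-0.035,0,-0.026],
    [-0.0107,-0.035,0,-0.026],
    [-0.0107,-0.035,0,-0.026],
    [-0.006,-0.02,0,-0.006],
    [-0.004,-0.0135,0,0],
    [-0.002,-0.01,0,0],
    [0,0,0,0]
  ]
}}

```text
t: 8.35
eef_pos: [0.4144, -0.2943, 0.2456]
ee_rot: [-90.0, 0.1, -5.0]
wrist_force: [-0.0, 0.4, -2.7]
finger_gap: 0.0128
```

```bash
python3 look.py pics/w4.png; python3 - <<'E'
from h import *
c=optics.camera('side');cv2.imwrite('pics/s4.png',c['image'])
E
```

```text
8.35 [ 0.41440097 -0.29428405  0.24562602] [-8.99695600e+01  5.24914913e-02 -5.03257657e+00] 0.012814019277889381 [-0.02132675  0.37681835 -2.67448379]
green 4013 [269.  50.] z 0.014 c [ 0.3784 -0.1383] size [0.058 0.079] ang 74.8
green 4013 [269.  50.] z 0.052 c [ 0.3829 -0.147 ] size [0.052 0.071] ang 74.8
green 4272 [318. 190.] z 0.014 c [ 0.4138 -0.2822] size [0.062 0.112] ang 85.0
green 4272 [318. 190.] z 0.052 c [ 0.4146 -0.2758] size [0.056 0.101] ang 85.0
green 2938 [320. 243.] z 0.014 c [ 0.4112 -0.3369] size [0.023 0.181] ang 84.5
green 2938 [320. 243.] z 0.052 c [ 0.4122 -0.3247] size [0.02  0.162] ang 84.5
green 3512 [319. 330.] z 0.014 c [ 0.3983 -0.4632] size [0.163 0.051] ang 80.2
green 3512 [319. 330.] z 0.052 c [ 0.4007 -0.4377] size [0.146 0.046] ang 80.2
green 956 [217. 318.] z 0.014 c [ 0.2796 -0.4248] size [0.06  0.036] ang 71.2
green 956 [217. 318.] z 0.052 c [ 0.2945 -0.4034] size [0.054 0.033] ang 71.2
green 201 [252. 332.] z 0.014 c [ 0.3205 -0.4442] size [0.02  0.021] ang 85.5
green 201 [252. 332.] z 0.052 c [ 0.331  -0.4207] size [0.018 0.019] ang 85.5
green 170 [387. 333.] z 0.014 c [ 0.4811 -0.459 ] size [0.018 0.019] ang 84.5
green 170 [387. 333.] z 0.052 c [ 0.4747 -0.4339] size [0.016 0.017] ang 84.5
red 696 [498. 136.] z 0.014 c [ 0.605  -0.2366] size [0.076 0.011] ang 25.5
red 696 [498. 136.] z 0.052 c [ 0.5856 -0.235 ] size [0.068 0.01 ] ang 25.5
red 676 [526. 159.] z 0.014 c [ 0.6406 -0.2588] size [0.03  0.044] ang 26.7
red 676 [526. 159.] z 0.052 c [ 0.6174 -0.2548] size [0.027 0.04 ] ang 26.7
red 271 [499. 185.] z 0.014 c [ 0.6093 -0.2874] size [0.041 0.009] ang 26.1
red 271 [499. 185.] z 0.052 c [ 0.5894 -0.2804] size [0.036 0.008] ang 26.1
```

View pics/w4.png

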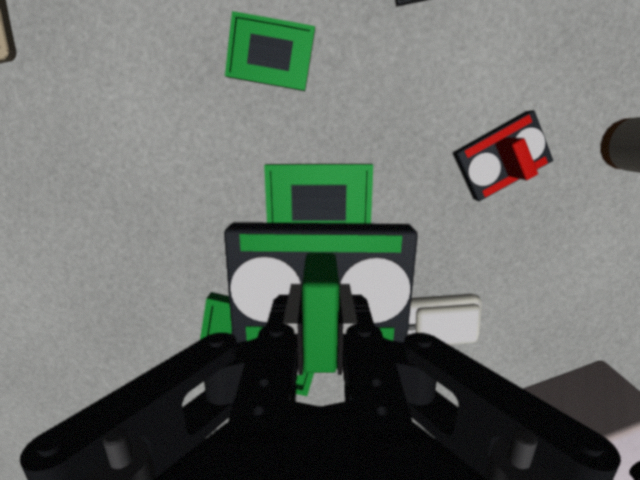

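View pics/s4.png

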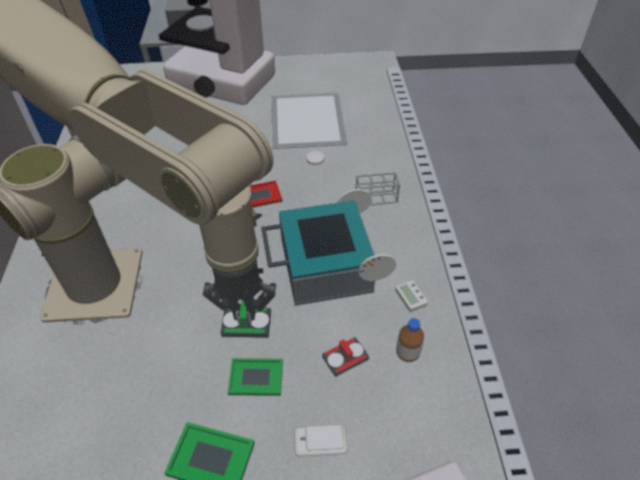

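The pass nest's far edge is at wrist row 163, which puts its centre at about (0.413,-0.293) and yaw -5°. That matches the held carrier. Lowering.

Request:
{"fn": "apply_moves", "kwargs": {
  "increments": [
    [-0.0005,0.001,-0.01,0],
    [0,0,-0.02,0],
    [0,0,-0.03,0],
    [0,0,-0.03,0],
    [0,0,-0.03,0],
    [0,0,-0.03,0],
    [0,0,-0.02,0],
    [0,0,-0.01,0],
    [0,0,-0.008,0],
    [0,0,-0.005,0],
    [0,0,-0.005,0],
    [0,0,-0.003,0],
    [0,0,-0.0015,0],
    [0,0,0,0],
    [0,0,0,0]
  ]
}}

```text
t: 9.95
eef_pos: [0.4146, -0.2931, 0.0441]
ee_rot: [-90.0, -0.0, -5.0]
wrist_force: [0.3, -0.1, -2.2]
finger_gap: 0.0129
```

```bash
python3 look.py pics/w5.png|head -1; python3 - <<'E'
from h import *
c=optics.camera('side');cv2.imwrite('pics/s5.png',cv2.resize(c['image'][280:440,180:400],None,fx=3,fy=3))
E
```

```text
9.95 [ 0.41456035 -0.29306113  0.04412   ] [-9.00166857e+01 -2.45725494e-02 -4.99195642e+00] 0.012925755052596731 [ 0.30885608 -0.10377574 -2.17527623]
```

View pics/w5.png

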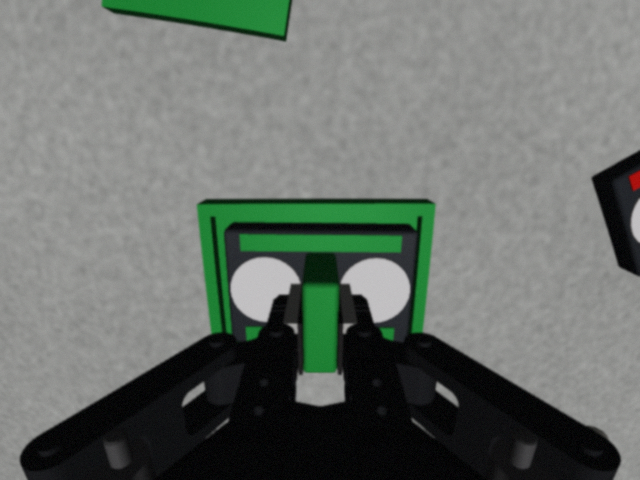

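View pics/s5.png

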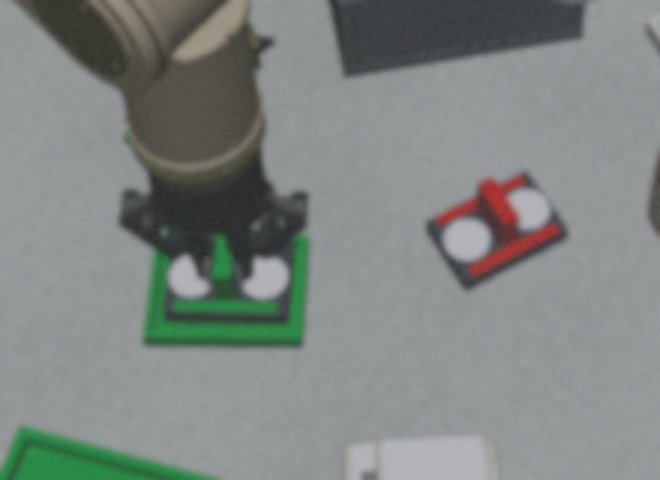

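The carrier is inside the pocket, about 2 mm toward +x. I'll shift it slightly, set it down and release.

Request:
{"fn": "apply_moves", "kwargs": {
  "increments": [
    [-0.002,0,0,0],
    [0,0,-0.0008,0],
    [0,0,-0.0008,0],
    [0,0,-0.0005,0],
    [0,0,0,0],
    [0,0,0,0],
    [0,0,0,0]
  ]
}}

```text
t: 10.75
eef_pos: [0.4124, -0.2929, 0.0424]
ee_rot: [-90.0, 0.0, -5.0]
wrist_force: [-3.3, 2.7, 7.5]
finger_gap: 0.0134
```

Request:
{"fn": "apply_moves", "kwargs": {
  "increments": [
    [0,0,0,0],
    [0,0,0,0],
    [0,0,0,0],
    [0,0,0,0],
    [0,0,0,0],
    [0,0,0,0],
    [0,0,0,0]
  ],
  "hand": -1
}}

```text
t: 11.45
eef_pos: [0.4124, -0.2929, 0.0417]
ee_rot: [-90.0, -0.0, -5.0]
wrist_force: [0.9, 1.2, -0.7]
finger_gap: 0.0849
```

Request:
{"fn": "apply_moves", "kwargs": {
  "increments": [
    [0,0,0.01,0],
    [0,0,0.02,0],
    [0,0,0.03,0],
    [0,0,0.03,0],
    [0,0,0.03,0],
    [0,0,0.03,0],
    [0,0,0.03,0],
    [0,0,0.02,0],
    [0,0,0,0],
    [0,0,0,0]
  ]
}}

```text
t: 12.45
eef_pos: [0.4125, -0.293, 0.2421]
ee_rot: [-90.0, -0.1, -5.0]
wrist_force: [0.6, -0.1, -1.4]
finger_gap: 0.0852
```

```bash
python3 look.py pics/w6.png; python3 - <<'E'
from h import *
for n in ('side','scene'):
    c=optics.camera(n);cv2.imwrite(f'pics/{n}6.png',c['image'])
    for th in ('carrier_green','carrier_red'): print(n,th,[(np.round(d['xyz'],3),round(d['confidence'],2)) for d in models.spot_point(n,th)][:2])
E
```

```text
12.45 [ 0.41249948 -0.29296746  0.24212834] [-9.00380793e+01 -5.37440292e-02 -4.98687478e+00] 0.08518739184924205 [ 0.63643562 -0.1364338  -1.3670748 ]
green 4112 [270.  50.] z 0.014 c [ 0.3782 -0.1384] size [0.058 0.079] ang 74.8
green 4112 [270.  50.] z 0.052 c [ 0.3825 -0.147 ] size [0.052 0.071] ang 74.8
green 5003 [319. 203.] z 0.014 c [ 0.4126 -0.292 ] size [0.082 0.112] ang 85.0
green 5003 [319. 203.] z 0.052 c [ 0.4133 -0.2843] size [0.074 0.1  ] ang 85.0
green 5350 [270. 350.] z 0.014 c [ 0.3292 -0.4691] size [0.11  0.134] ang 70.7
green 5350 [270. 350.] z 0.052 c [ 0.3387 -0.4426] size [0.098 0.12 ] ang 70.7
red 701 [501. 137.] z 0.014 c [ 0.6044 -0.2366] size [0.076 0.01 ] ang 25.1
red 701 [501. 137.] z 0.052 c [ 0.5846 -0.2348] size [0.068 0.009] ang 25.1
red 662 [529. 161.] z 0.014 c [ 0.6409 -0.2593] size [0.029 0.044] ang 25.1
red 662 [529. 161.] z 0.052 c [ 0.6172 -0.255 ] size [0.026 0.039] ang 25.1
red 268 [501. 187.] z 0.014 c [ 0.6087 -0.2873] size [0.04  0.009] ang 25.5
red 268 [501. 187.] z 0.052 c [ 0.5884 -0.2801] size [0.036 0.008] ang 25.5
side carrier_green [(array([ 0.415, -0.296,  0.007]), 0.62)]
side carrier_red [(array([ 0.617, -0.26 ,  0.   ]), 0.75)]
scene carrier_green [(array([ 0.414, -0.286,  0.01 ]), 0.7)]
scene carrier_red [(array([ 0.612, -0.254, -0.002]), 0.78), (array([ 0.788, -0.106, -0.   ]), 0.24)]
```

View pics/w6.png

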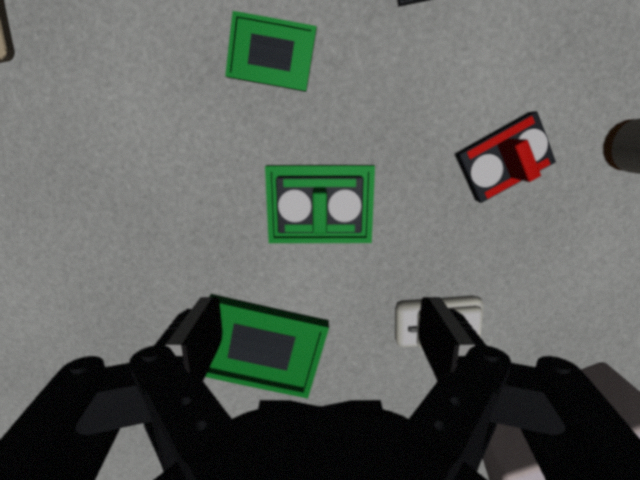

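The green carrier sits flat and centred in the pass nest at pixels (277–362,175–235). Next is the red carrier, at about (0.615,-0.2585) with yaw 25.3°.

Request:
{"fn": "apply_moves", "kwargs": {
  "increments": [
    [0.0253,0.0043,0,0.066],
    [0.0253,0.0043,0,0.066],
    [0.0253,0.0043,0,0.066],
    [0.0253,0.0043,0,0.066],
    [0.0253,0.0043,0,0.066],
    [0.0253,0.0043,0,0.066],
    [0.0253,0.0043,0,0.066],
    [0.0253,0.0043,0,0.066],
    [0,0,-0.02,0],
    [0,0,-0.03,0],
    [0,0,-0.03,0],
    [0,0,-0.03,0],
    [0,0,0,0],
    [0,0,0,0]
  ]
}}

```text
t: 14.2
eef_pos: [0.6143, -0.2582, 0.1312]
ee_rot: [-89.9, 0.1, 25.3]
wrist_force: [0.9, 0.5, 0.6]
finger_gap: 0.0854
```

```bash
python3 look.py pics/w7.png
```

```text
14.2 [ 0.61426614 -0.25820842  0.13121445] [-8.99070376e+01  7.20727355e-02  2.52675575e+01] 0.0854312109797003 [0.87000294 0.45514143 0.5763379 ]
green 4298 [ 83. 161.] z 0.014 c [ 0.4134 -0.2922] size [0.085 0.115] ang 85.1
green 4298 [ 83. 161.] z 0.052 c [ 0.4394 -0.2767] size [0.071 0.097] ang 85.1
green 1344 [ 56. 135.] z 0.014 c [ 0.4083 -0.2705] size [0.01  0.078] ang 85.3
green 1344 [ 56. 135.] z 0.052 c [ 0.4351 -0.2583] size [0.009 0.066] ang 85.3
green 1032 [  9. 167.] z 0.014 c [ 0.3772 -0.3119] size [0.048 0.017] ang 85.3
green 1032 [  9. 167.] z 0.052 c [ 0.4088 -0.2934] size [0.04  0.014] ang 85.3
green 614 [ 59. 207.] z 0.014 c [ 0.422  -0.3218] size [0.01  0.042] ang 85.2
green 614 [ 59. 207.] z 0.052 c [ 0.4467 -0.3018] size [0.009 0.036] ang 85.2
green 407 [  6. 328.] z 0.014 c [ 0.4015 -0.4575] size [0.016 0.043] ang 6.9
green 407 [  6. 328.] z 0.052 c [ 0.4294 -0.4166] size [0.014 0.036] ang 6.9
red 1279 [319. 206.] z 0.014 c [ 0.6035 -0.238 ] size [0.075 0.01 ] ang 25.3
red 1279 [319. 206.] z 0.052 c [ 0.6002 -0.2308] size [0.064 0.008] ang 25.3
red 1966 [319. 258.] z 0.014 c [ 0.6233 -0.2811] size [0.059 0.059] ang 68.9
red 1966 [319. 258.] z 0.052 c [ 0.617  -0.2673] size [0.05 0.05] ang 68.9
```

View pics/w7.png

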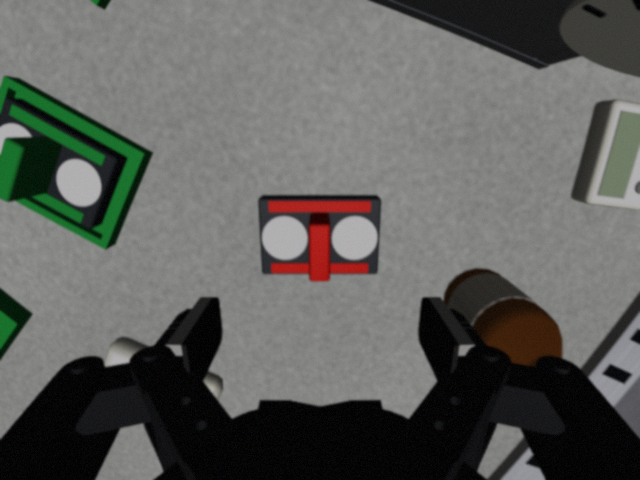

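The red carrier is square under the jaws at pixels (260–380,196–273). I'll shift -2.5 mm in y, descend and grip.

Request:
{"fn": "apply_moves", "kwargs": {
  "increments": [
    [0,-0.0015,-0.025,0],
    [0,-0.001,-0.03,0],
    [0,0,-0.025,0],
    [0,0,-0.01,0],
    [0,0,-0.005,0],
    [0,0,0,0],
    [0,0,0,0]
  ]
}}

```text
t: 14.95
eef_pos: [0.6161, -0.2616, 0.0389]
ee_rot: [-90.1, -0.1, 25.3]
wrist_force: [0.3, 0.2, 0.2]
finger_gap: 0.0851
```

Request:
{"fn": "apply_moves", "kwargs": {
  "increments": [
    [0,0,0,0],
    [0,0,0,0],
    [0,0,0,0],
    [0,0,0,0],
    [0,0,0,0],
    [0,0,0,0],
    [0,0,0,0],
    [0,0,0,0],
    [0,0,0,0],
    [0,0,0,0]
  ],
  "hand": 1
}}

```text
t: 15.95
eef_pos: [0.6149, -0.2611, 0.0369]
ee_rot: [-90.0, -0.0, 25.3]
wrist_force: [0.1, 0.3, 2.8]
finger_gap: 0.0131
```

```bash
python3 look.py pics/w8.png|head -1
```

```text
15.95 [ 0.61494732 -0.26106317  0.03686942] [-9.00189730e+01 -1.08560934e-02  2.52687272e+01] 0.013071362682771176 [0.12080157 0.27061836 2.75884409]
```

View pics/w8.png

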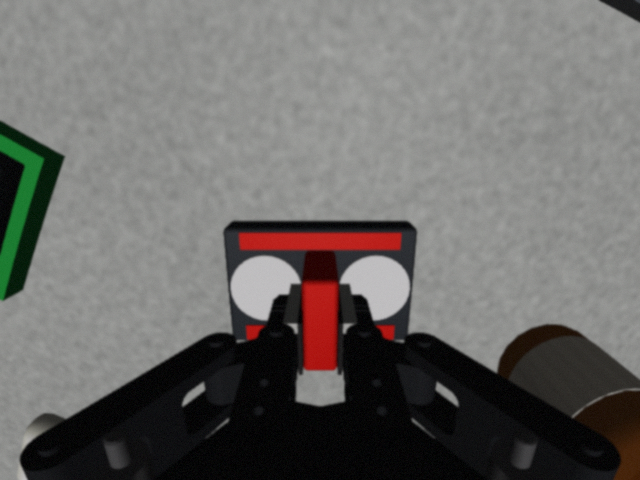

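The grip is good. Lift, then cross to the reject nest at (0.4235,0.291), yaw 12°.

Request:
{"fn": "apply_moves", "kwargs": {
  "increments": [
    [0,0,0.005,0],
    [0,0,0.01,0],
    [0,0,0.02,0],
    [0,0,0.03,0],
    [0,0,0.035,0],
    [0,0,0.035,0],
    [0,0,0.035,0],
    [0,0,0.025,0],
    [0,0,0.015,0],
    [0,0,0,0]
  ]
}}

```text
t: 17.0
eef_pos: [0.6159, -0.2615, 0.25]
ee_rot: [-90.2, -0.2, 25.3]
wrist_force: [-0.6, 0.5, -1.8]
finger_gap: 0.013
```

Request:
{"fn": "apply_moves", "kwargs": {
  "increments": [
    [-0.0035,0.01,0,0],
    [-0.007,0.02,0,0],
    [-0.0122,0.035,0,-0.0166],
    [-0.0122,0.035,0,-0.0166],
    [-0.0122,0.035,0,-0.0166],
    [-0.0122,0.035,0,-0.0166],
    [-0.0122,0.035,0,-0.0166],
    [-0.0122,0.035,0,-0.0166],
    [-0.0122,0.035,0,-0.0166],
    [-0.0122,0.035,0,-0.0166],
    [-0.0122,0.035,0,-0.0166],
    [-0.0122,0.035,0,-0.0166],
    [-0.0122,0.035,0,-0.0166],
    [-0.0122,0.035,0,-0.0166],
    [-0.0122,0.035,0,-0.0166],
    [-0.0122,0.035,0,-0.0166],
    [-0.007,0.02,0,0],
    [-0.0032,0.0115,0,0],
    [0,0,0,0]
  ]
}}

```text
t: 18.9
eef_pos: [0.4218, 0.2912, 0.2448]
ee_rot: [-90.0, 0.2, 12.1]
wrist_force: [0.3, -0.4, -2.6]
finger_gap: 0.0128
```

```bash
python3 look.py pics/w9.png
```

```text
18.9 [0.42177593 0.29119594 0.24483959] [-90.04177886   0.16822653  12.07979903] 0.012834561564445356 [ 0.2870663  -0.36934482 -2.58417358]
red 4067 [321. 188.] z 0.014 c [0.4201 0.304 ] size [0.113 0.06 ] ang 12.1
red 4067 [321. 188.] z 0.052 c [0.4186 0.3103] size [0.101 0.054] ang 12.1
red 3034 [319. 241.] z 0.014 c [0.4294 0.2513] size [0.18  0.022] ang 12.1
red 3034 [319. 241.] z 0.052 c [0.427  0.2631] size [0.161 0.02 ] ang 12.1
red 3200 [320. 324.] z 0.014 c [0.4522 0.1458] size [0.043 0.126] ang 12.5
red 3200 [320. 324.] z 0.052 c [0.4474 0.1688] size [0.039 0.113] ang 12.5
red 216 [253. 331.] z 0.014 c [0.3768 0.1211] size [0.023 0.021] ang 12.5
red 216 [253. 331.] z 0.052 c [0.3799 0.1467] size [0.021 0.019] ang 12.5
red 218 [387. 331.] z 0.014 c [0.5312 0.1544] size [0.023 0.021] ang 11.8
red 218 [387. 331.] z 0.052 c [0.518  0.1765] size [0.02  0.019] ang 11.8
```

View pics/w9.png

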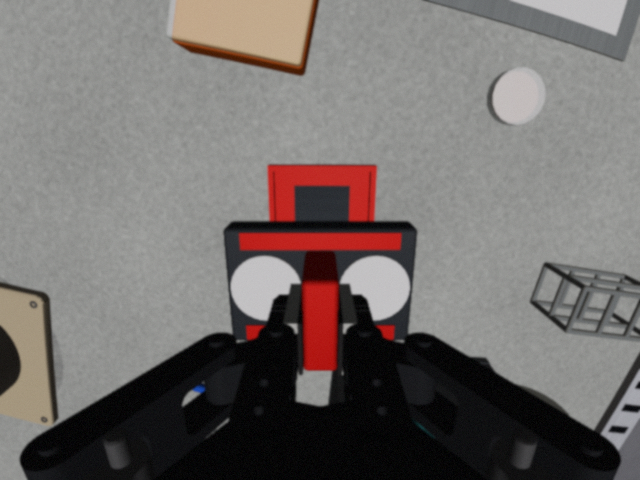

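The reject nest is centred at about (0.4225,0.2923), within 2 mm of the held carrier. Lowering.

Request:
{"fn": "apply_moves", "kwargs": {
  "increments": [
    [-0.0005,0.002,-0.01,0],
    [0,0,-0.02,0],
    [0,0,-0.03,0],
    [0,0,-0.03,0],
    [0,0,-0.03,0],
    [0,0,-0.03,0],
    [0,0,-0.02,0],
    [0,0,-0.01,0],
    [0,0,-0.008,0],
    [0,0,-0.005,0],
    [0,0,-0.005,0],
    [0,0,-0.003,0],
    [0,0,-0.0015,0],
    [0,0,0,0],
    [0,0,0,0]
  ]
}}

```text
t: 20.45
eef_pos: [0.423, 0.2927, 0.0446]
ee_rot: [-90.0, -0.0, 12.0]
wrist_force: [-0.1, 0.0, -2.2]
finger_gap: 0.0132
```

```bash
python3 look.py pics/w10.png|head -1
```

```text
20.45 [0.42301681 0.29272445 0.04456585] [-8.99909869e+01 -3.36479209e-02  1.19602379e+01] 0.013231619636325123 [-0.06957718  0.04715079 -2.1965    ]
```

View pics/w10.png

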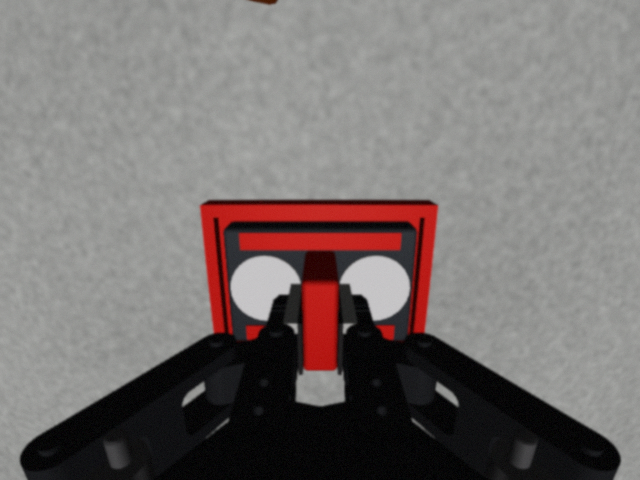

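The carrier is centred in the pocket. Setting it down and releasing.

Request:
{"fn": "apply_moves", "kwargs": {
  "increments": [
    [0,0,-0.0008,0],
    [0,0,-0.0008,0],
    [0,0,-0.0007,0],
    [0,0,0,0],
    [0,0,0,0],
    [0,0,0,0]
  ]
}}

```text
t: 21.1
eef_pos: [0.423, 0.2927, 0.0428]
ee_rot: [-90.0, -0.0, 12.0]
wrist_force: [-4.6, -1.6, 7.0]
finger_gap: 0.0133
```

Request:
{"fn": "apply_moves", "kwargs": {
  "increments": [
    [0,0,0,0],
    [0,0,0,0],
    [0,0,0,0],
    [0,0,0,0],
    [0,0,0,0],
    [0,0,0,0],
    [0,0,0,0]
  ],
  "hand": -1
}}

```text
t: 21.8
eef_pos: [0.4228, 0.2925, 0.0419]
ee_rot: [-90.0, 0.0, 11.9]
wrist_force: [0.4, 0.4, 0.9]
finger_gap: 0.0854
```

Request:
{"fn": "apply_moves", "kwargs": {
  "increments": [
    [0,0,0.01,0],
    [0,0,0.02,0],
    [0,0,0.03,0],
    [0,0,0.03,0],
    [0,0,0.03,0],
    [0,0,0.03,0],
    [0,0,0.03,0],
    [0,0,0.02,0],
    [0,0,0,0],
    [0,0,0,0]
  ]
}}

```text
t: 22.8
eef_pos: [0.4229, 0.2926, 0.2423]
ee_rot: [-90.0, -0.1, 12.0]
wrist_force: [-0.3, -1.1, -0.6]
finger_gap: 0.0851
```

```bash
python3 look.py pics/w11.png; python3 - <<'E'
from h import *
for n in ('side','scene'):
    c=optics.camera(n);cv2.imwrite(f'pics/{n}11.png',c['image'])
    for th in ('carrier_green','carrier_red','chamber','lid_bar','lid_hinge'): print(n,th,[(np.round(d['xyz'],3),round(d['confidence'],2)) for d in models.spot_point(n,th)][:2])
E
```

```text
22.8 [0.4229379  0.29261256 0.24233424] [-8.99812407e+01 -6.42678773e-02  1.19529121e+01] 0.08505037046345014 [-0.29019722 -1.08101642 -0.6446341 ]
red 4417 [318. 209.] z 0.014 c [0.4221 0.2925] size [0.113 0.083] ang 12.0
red 4417 [318. 209.] z 0.052 c [0.4205 0.3002] size [0.101 0.074] ang 12.0
red 665 [319. 182.] z 0.014 c [0.4171 0.3172] size [0.075 0.009] ang 12.0
red 665 [319. 182.] z 0.052 c [0.416  0.3222] size [0.067 0.008] ang 12.0
side carrier_green [(array([ 0.412, -0.294,  0.004]), 0.77)]
side carrier_red [(array([0.423, 0.296, 0.006]), 0.6)]
side chamber [(array([ 0.444, -0.002,  0.11 ]), 0.75), (array([0.584, 0.018, 0.   ]), 0.58)]
side lid_bar [(array([ 0.448, -0.004,  0.106]), 0.86)]
side lid_hinge [(array([ 0.445, -0.004,  0.11 ]), 0.68), (array([0.597, 0.443, 0.   ]), 0.66)]
scene carrier_green [(array([ 0.411, -0.29 ,  0.008]), 0.66)]
scene carrier_red [(array([0.421, 0.296, 0.008]), 0.72), (array([ 0.788, -0.106, -0.001]), 0.37)]
scene chamber [(array([0.588, 0.017, 0.004]), 0.74), (array([ 0.754, -0.252,  0.002]), 0.72)]
scene lid_bar [(array([ 0.444, -0.004,  0.106]), 0.92)]
scene lid_hinge [(array([0.69 , 0.028, 0.102]), 0.9)]
```

View pics/w11.png

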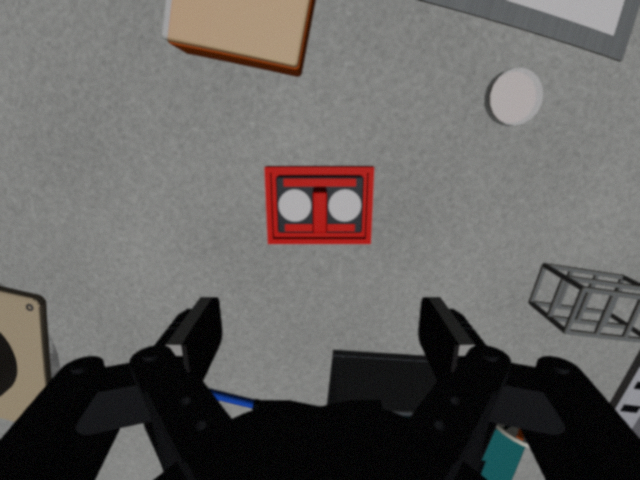

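View pics/side11.png

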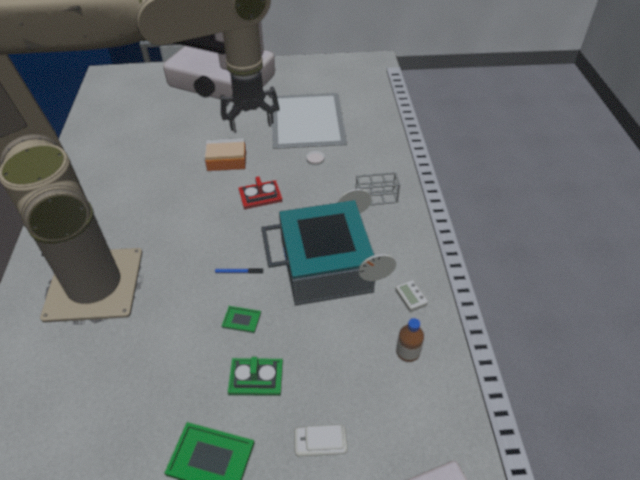

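Both carriers lie flat and centred in their nests. Next I'll move above the lid bar, at about (0.445,-0.004,0.108), and measure it.

Request:
{"fn": "apply_moves", "kwargs": {
  "increments": [
    [0.0022,-0.0297,0.005,-0.0087],
    [0.0022,-0.0297,0.005,-0.0087],
    [0.0022,-0.0297,0.005,-0.0087],
    [0.0022,-0.0297,0.005,-0.0087],
    [0.0022,-0.0297,0.005,-0.0087],
    [0.0022,-0.0297,0.005,-0.0087],
    [0.0022,-0.0297,0.005,-0.0087],
    [0.0022,-0.0297,0.005,-0.0087],
    [0.0022,-0.0297,0.005,-0.0087],
    [0.0022,-0.0297,0.005,-0.0087],
    [0,0,0,0],
    [0,0,0,0]
  ]
}}

```text
t: 24.65
eef_pos: [0.4449, -0.0048, 0.292]
ee_rot: [-90.0, -0.0, 6.9]
wrist_force: [0.1, -0.8, 1.2]
finger_gap: 0.0853
```

```bash
python3 look.py pics/w12.png|head -1; python3 - <<'E'
from h import *
for th in ('lid_bar','lid_hinge','chamber'): print(th,[(np.round(d['xyz'],3),round(d['confidence'],2)) for d in models.spot_point('wrist',th)][:2])
E
```

```text
24.65 [ 0.44485029 -0.00476166  0.29200744] [-8.99832423e+01 -1.84386835e-02  6.86934995e+00] 0.08525145275281229 [ 0.05314445 -0.7706912   1.15314371]
lid_bar [(array([ 0.448, -0.002,  0.112]), 0.79)]
lid_hinge [(array([0.694, 0.031, 0.101]), 0.6)]
chamber [(array([ 0.592,  0.018, -0.001]), 0.63), (array([ 0.364,  0.006, -0.002]), 0.46)]
```

View pics/w12.png

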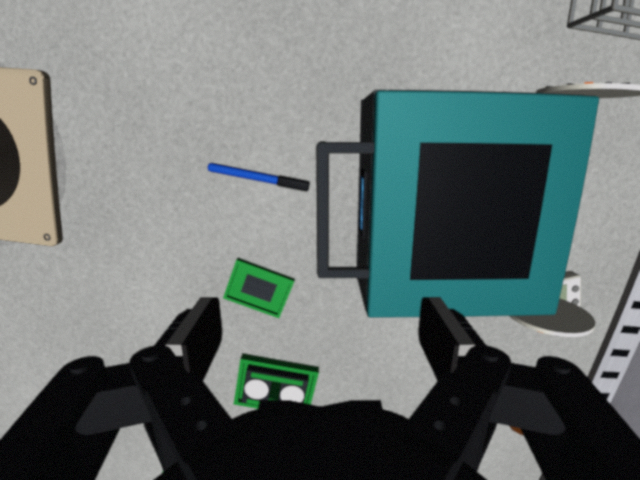

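```bash
python3 - <<'E'
from h import *
st=bot.state(); c=optics.camera('wrist')
P=toplane(c,[(377,91),(597,97),(557,312),(369,317)],.1155,st)
for i in range(4):
    d=P[(i+1)%4]-P[i]; print(P[i].round(4),np.linalg.norm(d).round(4),np.degrees(np.arctan2(d[1],d[0])).round(1))
Q=toplane(c,[(323,144),(323,276)],.112,st); print(Q.round(4),Q.mean(0)); d=Q[0]-Q[1]; print(np.linalg.norm(d),np.degrees(np.arctan2(d[1],d[0]))-90)
E
```

```text
[0.4786 0.1107 0.1155] 0.1955 7.3
[0.6725 0.1354 0.1155] 0.2102 -81.8
[ 0.7024 -0.0726  0.1155] 0.1977 -172.1
[ 0.5066 -0.0998  0.1155] 0.2124 97.6
[[ 0.4392  0.0619  0.112 ]
 [ 0.4549 -0.0623  0.112 ]] [ 4.47071555e-01 -1.77482480e-04  1.12000000e-01]
0.1252210272321597 7.219919252719279
```

The bar centre is at (0.447,-0.001) and the chamber yaw is 7.3°. I'll use a partial opening so the rear finger fits in the 39 mm gap. I'll stop above the bar and check.

Request:
{"fn": "apply_moves", "kwargs": {
  "increments": [
    [0.001,0.002,-0.02,0.008],
    [0.001,0.002,-0.03,0],
    [0,0,-0.03,0],
    [0,0,-0.03,0],
    [0,0,-0.02,0],
    [0,0,0,0],
    [0,0,0,0],
    [0,0,0,0]
  ],
  "hand": 0.1
}}

```text
t: 25.7
eef_pos: [0.4478, -0.0003, 0.1636]
ee_rot: [-90.0, -0.1, 7.5]
wrist_force: [0.4, 0.4, 0.5]
finger_gap: 0.0383
```

```bash
python3 look.py pics/w13.png|head -1; python3 - <<'E'
from h import *
for n in ('side','scene'):
    c=optics.camera(n);im=c['image'];im=im[150:330,180:420] if n=='side' else im[140:330,210:430]
    cv2.imwrite(f'pics/{n}13.png',cv2.resize(im,None,fx=3,fy=3))
E
```

```text
25.7 [ 4.47829747e-01 -2.77214896e-04  1.63619590e-01] [-90.03315803  -0.13945899   7.45877933] 0.038269350298157936 [0.41286919 0.38993978 0.53246224]
```

View pics/w13.png

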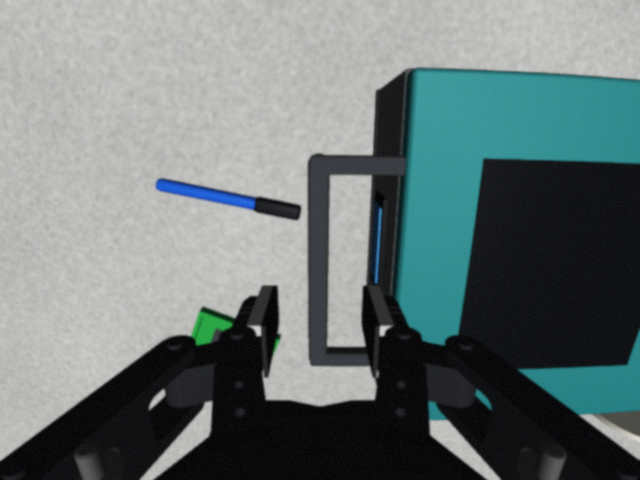

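View pics/side13.png

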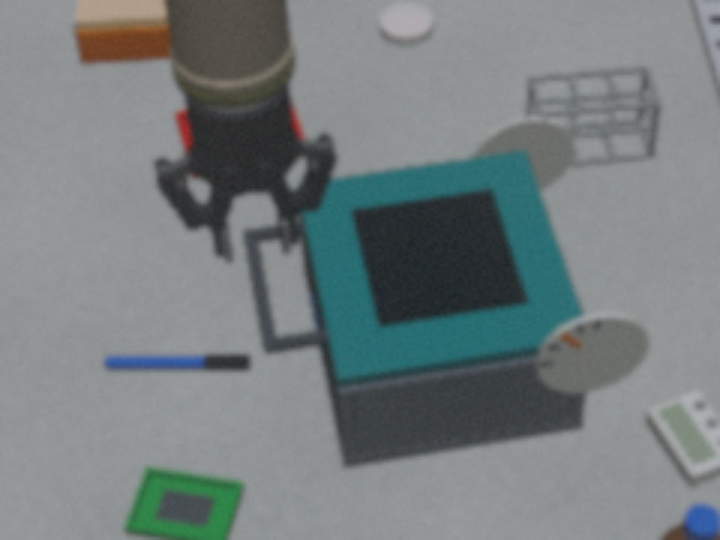

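The bar (column 318) is centred between the pads, and the rear finger clears the lid edge (column ~395). Lowering and closing.

Request:
{"fn": "apply_moves", "kwargs": {
  "increments": [
    [0,0,-0.02,0],
    [0,0,-0.015,0],
    [0,0,-0.012,0],
    [0,0,-0.008,0],
    [0,0,-0.005,0],
    [0,0,0,0],
    [0,0,0,0]
  ]
}}

```text
t: 26.55
eef_pos: [0.4472, -0.0005, 0.1024]
ee_rot: [-90.0, -0.0, 7.4]
wrist_force: [-0.2, -0.5, -0.6]
finger_gap: 0.0387
```

Request:
{"fn": "apply_moves", "kwargs": {
  "increments": [
    [0,0,0,0],
    [0,0,0,0],
    [0,0,0,0],
    [0,0,0,0],
    [0,0,0,0],
    [0,0,0,0],
    [0,0,0,0],
    [0,0,0,0]
  ],
  "hand": 1
}}

```text
t: 27.35
eef_pos: [0.4468, -0.0006, 0.102]
ee_rot: [-90.0, 0.0, 7.4]
wrist_force: [-3.8, -2.0, 3.5]
finger_gap: 0.0101
```

```bash
python3 look.py pics/w14.png|head -1; python3 - <<'E'
import numpy as np
h=np.array([.690,.030]); d=np.array([np.cos(np.radians(7.3)),np.sin(np.radians(7.3))])
prev=None
for a in range(0,51,5):
    t=np.radians(a); r=-.245*np.cos(t)-.0075*np.sin(t); z=.1005+.245*np.sin(t)+.0075*np.cos(t)
    p=np.r_[r*d,z]
    print(a,(p+np.r_[h,0]).round(4), None if prev is None else ((p-prev)).round(4)); prev=p
E
```

```text
27.35 [ 0.44678195 -0.00056262  0.1019576 ] [-9.00086382e+01  3.00252834e-03  7.41951235e+00] 0.010130379915088401 [-3.82830642 -1.9628596   3.53773666]
0 [ 0.447  -0.0011  0.108 ] None
5 [ 0.4473 -0.0011  0.1293] [0.0003 0.     0.0213]
10 [ 0.4494 -0.0008  0.1504] [0.0021 0.0003 0.0211]
15 [ 4.533e-01 -3.000e-04  1.712e-01] [0.004  0.0005 0.0207]
20 [4.591e-01 4.000e-04 1.913e-01] [0.0058 0.0007 0.0202]
25 [0.4666 0.0014 0.2108] [0.0075 0.001  0.0195]
30 [0.4758 0.0026 0.2295] [0.0092 0.0012 0.0187]
35 [0.4867 0.004  0.2472] [0.0108 0.0014 0.0177]
40 [0.4991 0.0055 0.2637] [0.0124 0.0016 0.0166]
45 [0.5129 0.0073 0.279 ] [0.0138 0.0018 0.0153]
50 [0.5281 0.0093 0.293 ] [0.0152 0.0019 0.014 ]
```

View pics/w14.png

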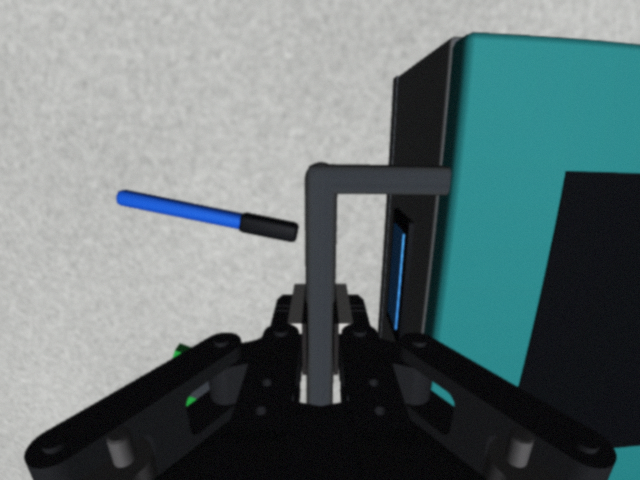

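The bar is pinched (gap 10.1 mm). I'll lift along the arc to about 25° first and check.

Request:
{"fn": "apply_moves", "kwargs": {
  "increments": [
    [0,0,0.0053,0],
    [0.0001,0,0.008,0],
    [0.0002,0,0.008,0],
    [0.001,0.0001,0.0106,0],
    [0.0011,0.0002,0.0105,0],
    [0.0018,0.0002,0.0104,0],
    [0.0022,0.0003,0.0103,0],
    [0.0027,0.0003,0.0102,0],
    [0.0031,0.0004,0.01,0],
    [0.0035,0.0005,0.0099,0],
    [0.004,0.0005,0.0096,0],
    [0,0,0,0],
    [0,0,0,0]
  ]
}}

```text
t: 28.7
eef_pos: [0.4722, 0.0026, 0.2052]
ee_rot: [-90.0, -0.8, 7.4]
wrist_force: [38.6, 1.7, -26.0]
finger_gap: 0.0101
```

```bash
python3 look.py pics/w15.png|head -1; python3 - <<'E'
from h import *
c=optics.camera('side');im=c['image'][150:330,180:420]
cv2.imwrite(f'pics/side15.png',cv2.resize(im,None,fx=3,fy=3))
E
```

```text
28.7 [0.47216664 0.00260365 0.20522013] [-90.03641665  -0.78420909   7.43742707] 0.010112234639331311 [ 38.62738458   1.68810544 -26.004684  ]
```

View pics/w15.png

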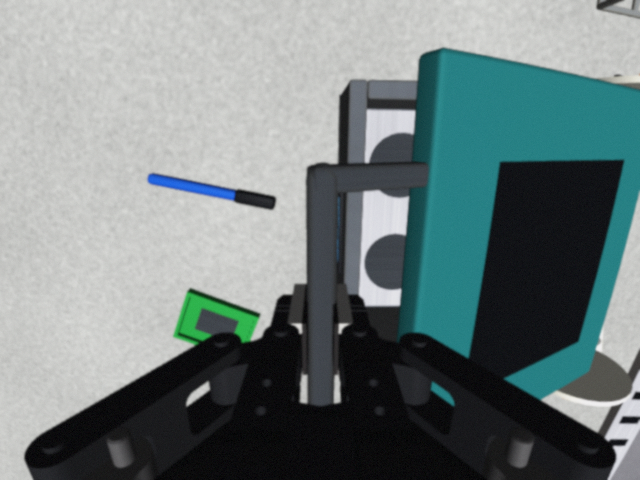

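View pics/side15.png

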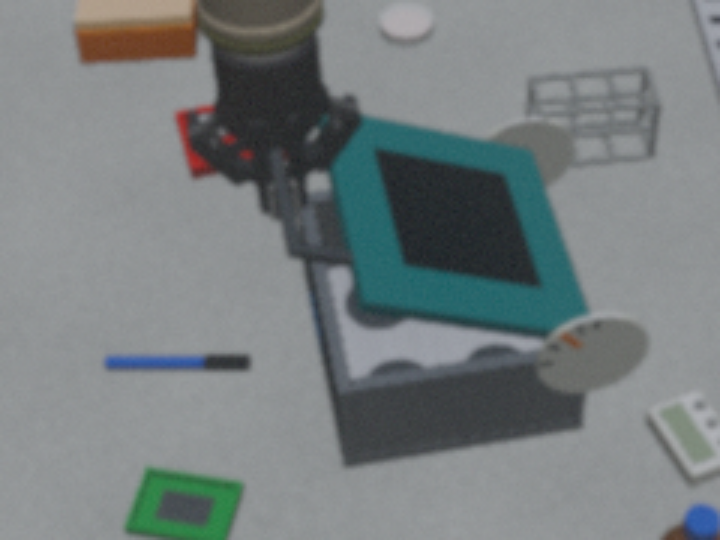

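The 38 N pull along the lid comes from a sign error in my arc: the 7.5 mm offset goes the other way. The measured pose fits the correct arc at 25.0°. I'll correct x by 6 mm and recompute the rest.

Request:
{"fn": "apply_moves", "kwargs": {
  "increments": [
    [0.002,0.0003,0,0],
    [0.002,0.0003,0,0],
    [0.002,0.0002,0,0],
    [0,0,0,0],
    [0,0,0,0]
  ]
}}

```text
t: 29.3
eef_pos: [0.4719, 0.0026, 0.204]
ee_rot: [-90.0, 0.1, 7.4]
wrist_force: [0.0, -4.4, -6.4]
finger_gap: 0.0098
```

```bash
python3 - <<'E'
from h import *
st=bot.state(); print(st['t'],st['eef_pos'],st['wrist_force'],st['finger_gap'])
d=np.array([np.cos(np.radians(7.3)),np.sin(np.radians(7.3))]);prev=None
for a in np.arange(25,50.1,2.5):
    t=np.radians(a); r=-.245*np.cos(t)+.0075*np.sin(t); z=.1005+.245*np.sin(t)+.0075*np.cos(t)
    p=np.r_[r*d+[.690,.030],z-.006]
    print(a,p.round(4), None if prev is None else ((p-prev)).round(4)); prev=p
E
```

```text
29.3 [0.47190632 0.00261181 0.20399358] [ 0.03823938 -4.36578877 -6.42158407] 0.009836544601057122
25.0 [0.4729 0.0022 0.2048] None
27.5 [0.4779 0.0028 0.2143] [0.005  0.0006 0.0094]
30.0 [0.4833 0.0035 0.2235] [0.0054 0.0007 0.0092]
32.5 [0.489  0.0043 0.2325] [0.0058 0.0007 0.009 ]
35.0 [0.4952 0.005  0.2412] [0.0062 0.0008 0.0087]
37.5 [0.5017 0.0059 0.2496] [0.0065 0.0008 0.0084]
40.0 [0.5086 0.0068 0.2577] [0.0069 0.0009 0.0081]
42.5 [0.5159 0.0077 0.2655] [0.0072 0.0009 0.0078]
45.0 [0.5234 0.0087 0.273 ] [0.0076 0.001  0.0075]
47.5 [0.5313 0.0097 0.2802] [0.0079 0.001  0.0072]
50.0 [0.5395 0.0107 0.287 ] [0.0082 0.001  0.0068]
```

The force is back to the lid's own load. Continuing to 50°.

Request:
{"fn": "apply_moves", "kwargs": {
  "increments": [
    [0.005,0.0006,0.0094,0],
    [0.0054,0.0007,0.0092,0],
    [0.0058,0.0007,0.009,0],
    [0.0062,0.0008,0.0087,0],
    [0.0065,0.0008,0.0084,0],
    [0.0069,0.0009,0.0081,0],
    [0.0072,0.0009,0.0078,0],
    [0.0076,0.001,0.0075,0],
    [0.004,0.0005,0.0036,0],
    [0.0039,0.0005,0.0036,0],
    [0.0041,0.0005,0.0034,0],
    [0.0041,0.0005,0.0034,0],
    [0,0,0,0],
    [0,0,0,0],
    [0,0,0,0]
  ]
}}

```text
t: 30.8
eef_pos: [0.5381, 0.0109, 0.289]
ee_rot: [-90.0, 0.1, 7.4]
wrist_force: [-13.8, -4.9, 7.6]
finger_gap: 0.0097
```

```bash
python3 look.py pics/w17.png|head -1; python3 - <<'E'
from h import *
st=bot.state()
b=st['eef_pos']+[0,0,.006]; h=np.array([.690,.030,.1005]); d=np.array([np.cos(np.radians(7.3)),np.sin(np.radians(7.3))])
r=(h-b)[:2]@d; z=b[2]-.1005; print('radius',np.hypot(r,z),'angle',np.degrees(np.arctan2(z,r))-np.degrees(np.arctan2(7.5,245)))
for n in ('side','scene'):
    c=optics.camera(n);cv2.imwrite(f'pics/{n}17.png',c['image'])
    im=c['image'][150:330,180:420]
    if n=='side':cv2.imwrite(f'pics/sidez17.png',cv2.resize(im,None,fx=3,fy=3))
    for th in ('lid_bar','lid_hinge','carrier_green','carrier_red'): print(n,th,[(np.round(d['xyz'],3),round(d['confidence'],2)) for d in models.spot_point(n,th)][:1])
E
```

```text
30.8 [0.53812163 0.01086158 0.28896538] [-90.03518049   0.09109987   7.40930437] 0.009743265694426854 [-13.82188509  -4.91103569   7.60357908]
radius 0.24749131369364685 angle 50.036978265015314
side lid_bar [(array([0.537, 0.01 , 0.293]), 0.74)]
side lid_hinge [(array([0.691, 0.028, 0.098]), 0.64)]
side carrier_green [(array([ 0.413, -0.293,  0.006]), 0.66)]
side carrier_red [(array([0.423, 0.296, 0.007]), 0.62)]
scene lid_bar [(array([0.537, 0.011, 0.288]), 0.82)]
scene lid_hinge [(array([0.688, 0.028, 0.1  ]), 0.61)]
scene carrier_green [(array([ 0.751, -0.252,  0.001]), 0.37)]
scene carrier_red [(array([0.421, 0.3  , 0.003]), 0.88)]
```

View pics/sidez17.png

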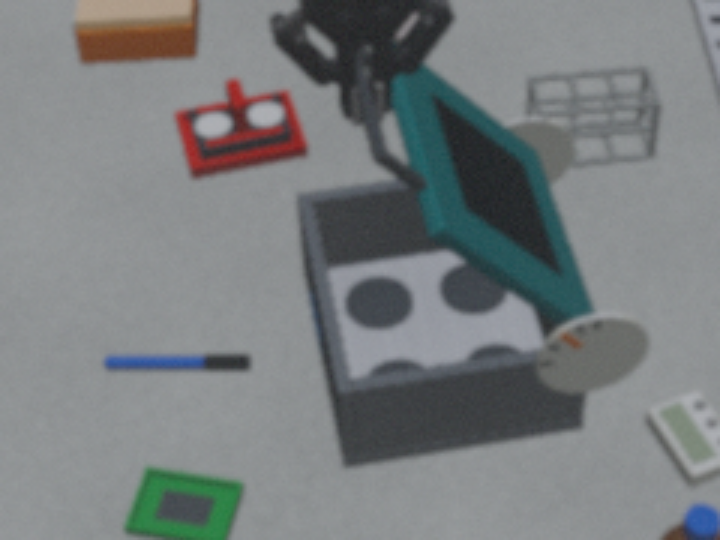

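View pics/scene17.png

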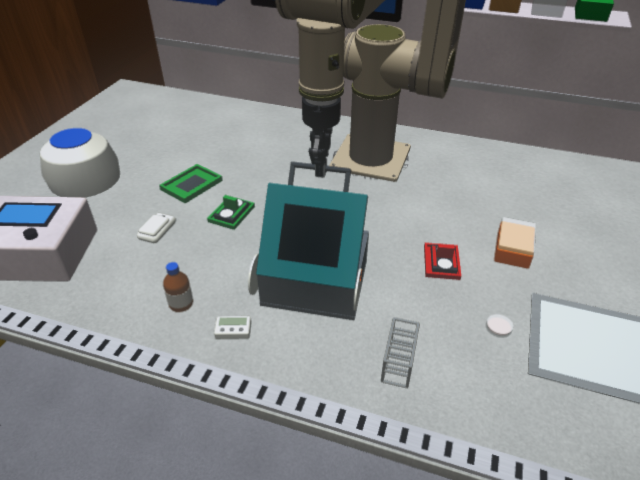

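View pics/w17.png

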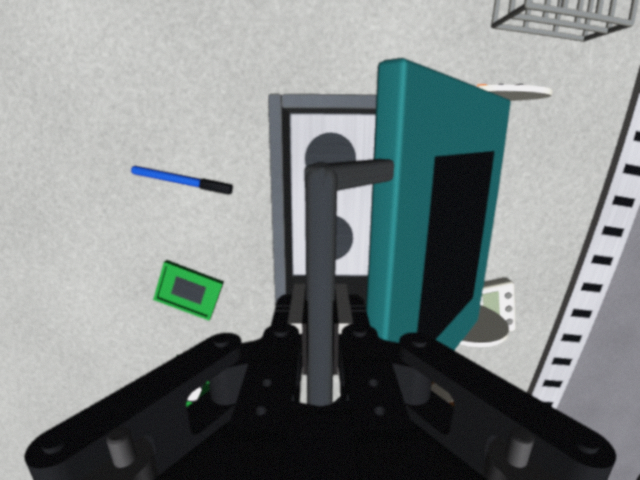

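The lid is at about 50°: 50.0° from the arm pose, about 49.5° from the detected points. I'll ease the leftover 16 N push, let it settle, and check the lid edges against projected outlines.

Request:
{"fn": "apply_moves", "kwargs": {
  "increments": [
    [-0.0008,0,0.0008,0],
    [0,0,0,0],
    [0,0,0,0],
    [0,0,0,0],
    [0,0,0,0],
    [0,0,0,0],
    [0,0,0,0],
    [0,0,0,0]
  ]
}}

```text
t: 32.15
eef_pos: [0.5376, 0.0108, 0.2887]
ee_rot: [-90.0, 0.1, 7.4]
wrist_force: [-8.3, -5.4, 1.7]
finger_gap: 0.0099
```

```bash
python3 - <<'E'
from h import *
st=bot.state(); print(st['t'],st['eef_pos'],st['wrist_force'],st['finger_gap'],st['joint_velocities'].round(2))
d=np.array([np.cos(np.radians(7.3)),np.sin(np.radians(7.3)),0]);n=np.array([-d[1],d[0],0]);H=np.array([.690,.030,.1005])
for nm in ('side','scene'):
    c=optics.camera(nm); im=cv2.resize(c['image'],None,fx=3,fy=3)
    for a,col in ((45,(0,0,255)),(50,(255,255,255)),(55,(255,0,0))):
        t=np.radians(a); u=-d*np.cos(t)+np.array([0,0,np.sin(t)]); w=d*np.sin(t)+np.array([0,0,np.cos(t)])
        X=[H+s*n*.108+L*u+.015*w for s,L in ((-1,0),(-1,.2),(1,.2),(1,0))]
        P=proj(c,X); cv2.polylines(im,[(P*3+1).astype(int).reshape(-1,1,2)],True,col,1)
    x,y=(240,180) if nm=='side' else (220,150)
    cv2.imwrite(f'pics/{nm}18.png',im[y*3:y*3+420,x*3:x*3+540])
    for th in ('tube_rack','timer','mouse','petri_dish','marker_pen','media_bottle','tip_box'): print(nm,th,[np.round(q['xyz'],3) for q in models.spot_point(nm,th)][:1])
E
```

```text
32.15 [0.53763813 0.01079928 0.28865906] [-8.31566259 -5.40238785  1.74604211] 0.00992187793843655 [ 0.01  0.06 -0.05  0.04 -0.11 -0.16]
side tube_rack [array([0.757, 0.26 , 0.002])]
side timer [array([ 0.789, -0.103, -0.003])]
side mouse [array([ 0.544, -0.448, -0.   ])]
side petri_dish []
side marker_pen [array([0.361, 0.014, 0.001])]
side media_bottle [array([ 0.758, -0.252, -0.001])]
side tip_box [array([ 0.318,  0.458, -0.001])]
scene tube_rack [array([0.756, 0.254, 0.003])]
scene timer [array([ 0.789, -0.101, -0.001])]
scene mouse [array([ 0.543, -0.448, -0.002])]
scene petri_dish [array([0.595, 0.448, 0.005])]
scene marker_pen [array([ 0.753, -0.25 ,  0.001])]
scene media_bottle [array([ 0.753, -0.252,  0.001])]
scene tip_box [array([0.318, 0.455, 0.004])]
```

View pics/side18.png

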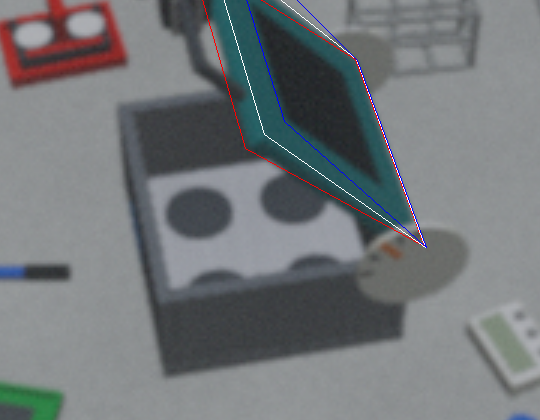

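View pics/scene18.png

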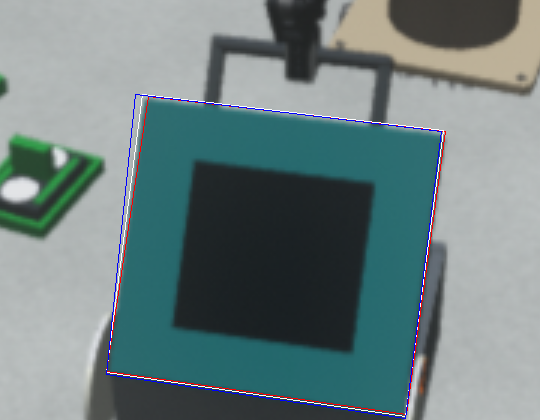

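The 50° outline follows the lid's top edge in the side view, the bystanders are where they started, and the pose is steady. Handing in.

```bash
python3 -c "
from workcell import bot
print(bot.hand_in()); s=bot.state(); print(s['t'],s['eef_pos'],s['wrist_force'],s['finger_gap'])"
```

```text
the job is handed in; nothing more can be done
None
the job is handed in; nothing more can be done
```

Both carriers are in their nests, and the lid was held by its bar at about 50° when I handed the job in, at about 32 s. The interface gives no verdict.

- **Carriers:** Green is in the middle-sized green tray, which measured about 112 x 83 mm, and red is in the reject nest. Each was set down with about 7 N of contact and let go. Pictures showed both flat, centred within a few mm and aligned with their nests.
- **Lid:** The arm pose gave 50.0° and the detected bar and hinge points about 49.5°. In the side view, a projected 50° outline followed the lid's edge. The grip gap was 9.9 mm and steady, with a residual wrist force of about 10 N.
- **Bystanders:** The last detections were within about 5 mm of the start. The petri dish was missed in the side view and the marker pen misread in the scene view, but each was found in place by the other camera.
- **Slip on the way:** The first half of the lift used a wrong sign in my lid arc, so the wrist was pulled with about 47 N at 25°. I corrected the position there, and the force fell back to about the lid's own load before I went on. The lid was not let go.

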